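# Hang the mounting plate inside an enclosure

## Robot

A 6-joint arm with a two-finger parallel gripper is mounted at the origin on the work surface. World frame = base frame: x ahead of the robot, y to its left, z up, the work surface at z = 0. Lengths are in m, angles in rad, forces in N, time in s.
With the tool pointing down it reaches from about 0.275 to 0.825 m from the base axis. Payload 4.9 kg.
Tool frame: the origin (TCP) lies at the very end of the fingers, on their centre line; the grasp point (between the pads) lies 19 mm behind it; z points along the fingers, y is the line along which they close (so a half turn about z gives the same grasp; the last joint's range is limited). The gripper opens to 85 mm and grips with 20 to 120 N. Pads are 22 mm wide; open, the fingers measure 114 mm over their backs; the gripper's body (76 mm by 85 mm) begins 54 mm behind the grasp point. The pads swing forward as they close: fully open they stand 13 mm farther back than shut.
Start: joints at [0.975, 0.326, -0.193, 1.052, 0, 1.437], TCP at [0.245, 0.492, 0.231] pointing down, gripper open.
Joint ranges: [-2.65, 2.65], [-0.97, 1.79], [-1.3, 1.35], [-1.93, 2.1], [-1.47, 1.37], [-3.14, 3.14]. Speed limits (rad/s): [2.57, 2.57, 3.14, 3.14, 3.14, 3.14].

## Interface

Orientations are given as a unit quaternion [w, x, y, z].
In Python, from workcell import ctrl gives the robot as it stands.
- The arm moves only by the tool drive_tool, never from a script. Its argument "targets" is a list of rows, each an object of numbers: "tx", "ty", "tz": the shift along the tool's x, y, z in cm; "spin": the turn about the tool's z in rad; "hand": the closure, from 0 (fully open) to 1 (shut). In form: [{"tx": .., "ty": .., "tz": .., "spin": .., "hand": ..}, ...]. A call has 1 to 5 rows; each row is the pose to reach, as a shift and turn from the pose commanded when the call began, along the tool's axes at that moment; what a row does not reach only later rows make up. A row lasts 1/12 s, in which the tool goes at most 41.7 mm and 7.16 degrees, less where a joint would pass 70% of its speed; a pose out of reach is approached as far as the arm can. A call with a gripper value outside its range is refused whole. The fingers move at their own pace and stop on an object; "squeeze" is the grip in N (left out, the last holds). Time passes only in rows, so rows that repeat a pose let the fingers close. It gives the time, the measured TCP pose, the force, the opening and the grip force at its end, in the units of the state.
- ctrl.read_state(): the state, without advancing time (a new reading comes with each control period).
- ctrl.camera(name): name is "side" or "top"; returns a dict with "image" (420x560x3 uint8, blue, green, red), "camera_matrix" (3x3 intrinsics, pixels), "cam_to_world" (4x4, takes a point from camera to world coordinates). Camera axes: x right, y up, looking along -z (the intrinsics and any distortion apply to the point x, -y, -z); pixel columns grow to the right and rows downward; lengths in m; the calibration is good to about 2 mm. A picture is of the moment at which its call begins. There is no depth.
- ctrl.job_done(): hands the job in; it is judged then, once.
The state is a dict: "t": time; "qpos": joint angles; "joint_velocities": joint speeds; "effort": joint torques, N m; "eef_pos": TCP position; "tcp_rot": TCP orientation; "force": force on the tool from outside, world axes, zero at the start; "moment": the same for the moment, N m; "width": finger opening in m; "finger_force": force on a finger pad.
Only numpy, scipy, OpenCV 4.12 (cv2) and the standard library are available. Lean on these libraries where they do the work, as an engineer would, in place of code of your own. Each camera call takes 0.05 s, during which the arm holds its last target. There are 200 camera calls.

## Task

Fit the mounting plate into the enclosure that lies on its back: tilt it so that the end without the keyhole goes in first under the deep lip, lower the other end through the opening so that the keyhole drops over the headed stud and the plate lies flat on both ledges, then slide it towards the stud end until the stud is fully home at the end of the slot, locked behind its head. Let go of it there, and leave the other things on the bench where they are.

Things in the scene. Friction and masses are not known exactly. Their poses are not given: they have to be found in the camera images.
- plate: Mounting plate: bare aluminium sheet 200 x 130 x 4 mm, 0.3 to 0.55 kg in all, flat on the bench at the start. Origin: centre of its underside; x along its length towards the keyhole end, y across, z up out of the face with the contactor. Balance point close above the origin. A rail 35 mm wide (y), 8 mm high, x = -75 to 45 mm, lies on it and carries the contactor.
- contactor (a point): Centre of the top of the contactor, 62 mm above the plate's underside, over its origin. A firmly fixed block, 44 mm wide across the plate (y): black base 70 mm long (x) from 12 to 44 mm above the underside, grey top 56 mm long from 44 to 62 mm. It is the plate's handle: pinch it across its 44 mm.
- keyhole (a point): Centre of the round end of the keyhole that goes through the plate on its centre line, on the upper face, at x = 80 mm, y = 0 of the plate. Round end 20 mm across; towards the middle of the plate it narrows into a 10 mm wide slot.
- slot_end (a point): Where the stud's centre lies in the slot when fully home, on the plate's upper face: x = 62 mm, y = 0 of the plate, 18 mm from the keyhole's round centre (the slot's blind edge is at x = 58.5 mm).
- enclosure: Grey steel enclosure on its back, open upwards, fixed to the bench; outside 238 x 152 mm, 73 mm high. Origin: on the bench under the middle of the opening; x along its length from the deep-lip end to the stud end, y across, z up. Opening x = -92 to 92 mm (184 mm, shorter than the plate), y = -73 to 73 mm. At the end the plate is centred over this origin, x axes the same way, underside at 40 mm.
- deep_lip (a point): Middle of the inner edge of the deep lip, top side, at x = -92 mm, height 73 mm of the enclosure. The lip, 3 mm thick (underside at 70 mm), covers x = -126 (inner face of the end wall) to -92 mm at full width. Under it is a flat steel ledge, top at 40 mm, x = -126 to -80 mm, full width.
- short_lip (a point): Middle of the inner edge of the short lip, top side, at x = 92 mm, height 73 mm of the enclosure. The lip, 3 mm thick, covers x = 92 to 106 mm (inner face of the end wall) at full width. Under it is a flat steel ledge, top at 40 mm, x = 46 to 106 mm, full width, with the stud on it.
- stud (a point): Centre of the top of the one headed stud, x = 62 mm, y = 0, height 53 mm of the enclosure, on the ledge at the short-lip end: neck 7 mm across and 8 mm high, then a head 14 mm across and 5 mm thick. The head passes the keyhole's round end but not its slot. The plate slides 18 mm, towards the stud end, from dropping over the head to fully home.
- screwdriver: Bystander: red-handled screwdriver, 210 mm long, lying on the bench.
- relay: Bystander: clear relay on a black base 60 x 36 mm, 56 mm high. Origin under its centre.
- terminal_strip: Bystander: black terminal strip 30 x 110 x 24 mm. Origin under its centre.
- tape: Bystander: black tape roll, 90 mm across, 19 mm high, lying flat. Origin under its centre.
Mind the look-alikes: they are no part of the job. What is shaped like the plate but green or red is not meant.

How it is judged:
On the way, in this order (a step that is already met when the one before it is completed fails the run):
1. the plate lies flat on both ledges, the stud up through the round end of the keyhole (angle between plate's own z axis and vertical below 0.03 rad and z of plate in the frame of enclosure between 0.036 and 0.044 m and y of plate in the frame of enclosure between -0.006 and 0.006 m and x of keyhole in the frame of enclosure above 0.05 m and x of plate in the frame of enclosure between -0.026 and -0.01 m), for 0.05 s.
2. the plate is slid along to the end of the slot, locked behind the stud's head (angle between plate's own z axis and vertical below 0.03 rad and z of plate in the frame of enclosure between 0.036 and 0.044 m and y of plate in the frame of enclosure between -0.006 and 0.006 m and x of keyhole in the frame of enclosure above 0.05 m and x of plate in the frame of enclosure between -0.005 and 0.004 m and angle between the x axis of plate and the x axis of enclosure, either way round below 0.07 rad), for 0.2 s.
At the end, for the whole second after the job is handed in: The plate is at rest and released inside the enclosure: flat on both ledges (tilt under 0.03 rad, underside within 4 mm of the ledges), keyhole end at the stud, its centre within 5 mm short of (4 mm past) the middle of the opening lengthwise and within 6 mm across, lengthwise axes within 0.07 rad (all of step 2 and linear speed of plate below 0.01 m/s and angular speed of plate below 0.1 rad/s); the robot touches nothing.
It fails at once if another thing on the bench is shifted by more than 30 mm (distance of any of screwdriver, relay, terminal_strip, tape from where it was at the start of the episode above 0.03 m).
It also fails if it takes over 54 s, if anything falls off the work surface, if the arm or the gripper's body presses on something with over 40 N, if the wrist force passes 120 N, or if a joint passes its speed limit or range.

## Working session

There is one attempt and no reset: what is moved stays moved. The work goes in short steps, Python scripts to look and compute and a tool call to move; the robot and the scene stay as the last step left them, time stands still between calls to the robot, and variables do not carry over. Pictures are saved under pics/ and viewed, at most 10 in all, crops included, and the job is handed in when it is done.

Besides the shell and the picture viewer there is one more tool, called after ">>>" in YAML: its name, and indented under it one key for each argument. drive_tool: Moves the arm, as the interface text tells. Its arguments: {"type":"object","properties":{"targets":{"type":"array"},"squeeze":{"type":"number"}},"required":["targets"]}

```bash
mkdir -p pics; ls; python3 - <<'E'
from workcell import ctrl
import cv2,numpy as np
np.set_printoptions(precision=4,suppress=True)
for n in ("top","side"):
    c=ctrl.camera(n); cv2.imwrite(f"pics/{n}0.png",c["image"]); np.savez(f"{n}0.npz",**{k:c[k] for k in("camera_matrix","cam_to_world")}); print(c["camera_matrix"],c["cam_to_world"],c.keys())
print(ctrl.read_state())
E
```

```text
pics
[[402.7608   0.     274.4262]
 [  0.     402.7608 216.6431]
 [  0.       0.       1.    ]] [[-0.0262  0.9965 -0.0793  0.393 ]
 [-0.9996 -0.0256  0.008   0.0028]
 [ 0.0059  0.0795  0.9968  1.3929]
 [ 0.      0.      0.      1.    ]] dict_keys(['image', 'camera_matrix', 'cam_to_world'])
[[493.9424   0.     273.7596]
 [  0.     493.9424 200.173 ]
 [  0.       0.       1.    ]] [[-0.9015  0.2637 -0.3432  0.0136]
 [-0.4324 -0.5123  0.742   1.1161]
 [ 0.0198  0.8173  0.5758  0.9218]
 [ 0.      0.      0.      1.    ]] dict_keys(['image', 'camera_matrix', 'cam_to_world'])
{'t': 0.1, 'qpos': array([ 0.9748,  0.3269, -0.1935,  1.052 ,  0.    ,  1.4366]), 'joint_velocities': array([ 0.0014, -0.002 ,  0.0025, -0.0006, -0.0002,  0.0003]), 'effort': array([  0.0004, -44.4239,  26.3038,   0.0079,  -0.0002,   0.    ]), 'eef_pos': array([0.2447, 0.4919, 0.2306]), 'tcp_rot': array([-0.0003,  0.2289,  0.9735, -0.0008]), 'force': array([-0.1336,  0.0478,  0.14  ]), 'moment': array([-0.0149,  0.0101, -0.0281]), 'finger_force': 0.0, 'width': 0.08539715722571016}
```

View pics/top0.png

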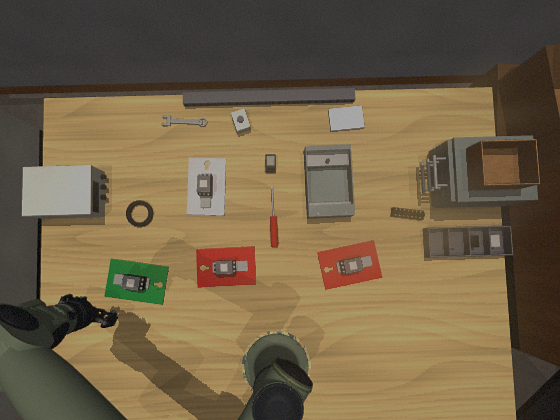

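View pics/side0.png

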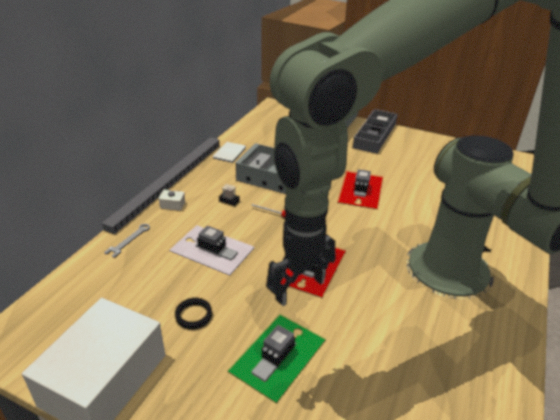

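Candidates (top view): green plate (137,282), red plates (226,267) and (350,265), bare aluminium plate (206,186). I choose the aluminium plate, whose keyhole is at about (208,163). The enclosure is at (330,181), with its stud at about (328,160). I'll check this in a close crop.

```bash
python3 - <<'E'
import cv2,numpy as np
im=cv2.imread("pics/top0.png")
a=cv2.resize(im[150:222,180:235],None,fx=7,fy=7,interpolation=cv2.INTER_CUBIC)
b=cv2.resize(im[140:225,298:360],None,fx=6.4,fy=6,interpolation=cv2.INTER_CUBIC)
h=max(a.shape[0],b.shape[0]);P=lambda x:cv2.copyMakeBorder(x,0,h-x.shape[0],0,4,0)
cv2.imwrite("pics/crop1.png",np.hstack([P(a),P(b)]));print(a.shape,b.shape)
E
```

```text
(504, 385, 3) (510, 397, 3)
```

View pics/crop1.png

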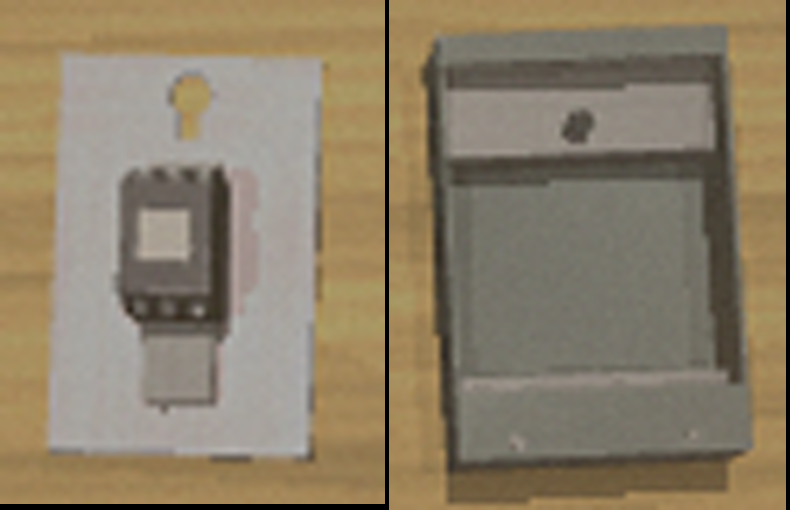

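The crop shows the bare aluminium plate, with its keyhole up (away from the robot), and the enclosure, with its stud at crop (577,125), also away from the robot. Next I fit both poses.

```bash
cat > h.py <<'E'
import numpy as np,cv2
from scipy.optimize import least_squares
np.set_printoptions(precision=4,suppress=True)
def cam(n): d=np.load(n+"0.npz"); return d["camera_matrix"],d["cam_to_world"]
def proj(n,P):
    K,T=cam(n); p=(np.atleast_2d(P)-T[:3,3])@T[:3,:3]; p=p*[1,-1,-1]; q=p@K.T; return q[:,:2]/q[:,2:]
def unproj(n,uv,z):
    K,T=cam(n); uv=np.atleast_2d(uv).astype(float); d=np.c_[uv,np.ones(len(uv))]@np.linalg.inv(K).T*[1,-1,-1]@T[:3,:3].T
    return T[:3,3]+d*((z-T[2,3])/d[:,2])[:,None]
def tf(x,y,a,P): c,s=np.cos(a),np.sin(a); P=np.atleast_2d(P).astype(float); return P@np.array([[c,-s,0],[s,c,0],[0,0,1]]).T+[x,y,0]
def fit(n,M,uv,x0):
    r=least_squares(lambda p:(proj(n,tf(*p,M))-uv).ravel(),x0); return r.x,r.fun.reshape(-1,2)
E
python3 - <<'E'
from h import *
im=cv2.imread("pics/top0.png")
hsv=cv2.cvtColor(im,cv2.COLOR_BGR2HSV)
r=im[150:222,180:235]; 
sat=hsv[150:222,180:235,1].astype(int);v=hsv[150:222,180:235,2].astype(int)
m=((sat<70)&(v>110)).astype(np.uint8)
m=cv2.morphologyEx(m,cv2.MORPH_OPEN,np.ones((2,2)))
cn=max(cv2.findContours(m,0,1)[0],key=cv2.contourArea)
rect=cv2.boxPoints(cv2.minAreaRect(cn))+[180,150]; print("rect",rect)
view=lambda L,sx,sy,ox,oy:(np.array(L)+.5)/[sx,sy]-.5+[ox,oy]
uv=view([(62,55),(322,60),(310,457),(50,450)],7,7,180,150)
M=[(.1,.065,.004),(.1,-.065,.004),(-.1,-.065,.004),(-.1,.065,.004)]
M+=[(.08,0,.004)];uv=np.r_[uv,view([(191,95)],7,7,180,150)]
p,f=fit("top",M,uv,[.6,.2,0]);print("plate",p,"\n",f)
print("contactor top pred",proj("top",tf(*p,[(0,0,.062)])), (proj("top",tf(*p,[(0,0,.062)]))-[180,150]+.5)*7)
E_=[(.116,.076,.073),(.116,-.076,.073),(-.122-.0,-.076,.073)]
# outer ends: inner faces -126..106 -> outer -129..109
X=[(.109,.076,.073),(.109,-.076,.073),(-.129,-.076,.073),(-.129,.076,.073),(-.092,.073,.073),(-.092,-.073,.073),(.062,0,.053)]
uv=view([(436-389,37),(725-389,27),(750-389,452),(455-389,463),(460-389,380),(728-389,371),(577-389,123)],6.4,6,298,140)
p,f=fit("top",X,uv,[.6,-.1,0]);print("encl",p,"\n",f)
for q in X: pass
g=lambda P:((proj("top",tf(*p,P))-[298,140]+.5)*[6.4,6]+[389,0])
print("stud,shortlip",g([(.062,0,.053),(.092,.073,.073),(.092,-.073,.073)]))
E
```

```text
rect [[187.3148 214.9804]
 [188.9445 157.9413]
 [226.6281 159.0179]
 [224.9984 216.0571]]
plate [ 0.6168  0.2263 -0.0443] 
 [[ 0.0225 -0.2209]
 [ 0.0755 -0.2216]
 [ 0.1836  0.0342]
 [-0.2953  0.3361]
 [ 0.0156  0.0615]]
contactor top pred [[203.3109 183.1843]] [[166.6762 235.7903]]
encl [ 0.6272 -0.1915  0.0096] 
 [[-0.3785 -0.8436]
 [-0.0829 -0.7106]
 [-0.325  -0.5847]
 [-0.3263 -0.7916]
 [-0.6742  1.8315]
 [ 1.6292  1.7834]
 [ 0.1612 -0.7505]]
stud,shortlip [[578.5317 118.9969]
 [441.193   62.3097]
 [720.8811  53.4336]]
```

```bash
python3 - <<'E'
from h import *
view=lambda L,sx,sy,ox,oy:(np.array(L)+.5)/[sx,sy]-.5+[ox,oy]
X=[(.109,.076,.073),(.109,-.076,.073),(-.129,-.076,.073),(-.129,.076,.073),(.062,0,.053)]
uv=view([(436-389,37),(725-389,27),(750-389,452),(455-389,463),(577-389,123)],6.4,6,298,140)
p,f=fit("top",X,uv,[.6,-.1,0]);print("encl",p,"\n",f)
g=lambda P:((proj("top",tf(*p,P))-[298,140]+.5)*[6.4,6]+[389,0])
print("stud,shortlip,deeplip,ledges",g([(.062,0,.053),(.092,.073,.073),(.092,-.073,.073),(-.092,.073,.073),(-.092,-.073,.073),(-.08,.07,.04),(-.08,-.07,.04),(.046,.07,.04),(.046,-.07,.04)]))
# row profile through the deep lip strip & stud
im=cv2.imread("pics/top0.png").astype(int).sum(2)//3
print("col330 rows 140-222",im[140:222,329:332].mean(1).astype(int).tolist())
pl=[.6168,.2263,-.0443]
s=cv2.imread("pics/side0.png").copy()
def draw(P,pose,c):
    q=proj("side",tf(*pose,P)).round(2)
    q=((q-[160,120])*4).astype(int); cv2.polylines(o,[q.reshape(-1,1,2)],True,c,1)
o=cv2.resize(s[120:280,160:350],None,fx=4,fy=4,interpolation=cv2.INTER_CUBIC)
draw([(.1,.065,.004),(.1,-.065,.004),(-.1,-.065,.004),(-.1,.065,.004)],pl,(0,0,255))
draw([(.028,.022,.062),(.028,-.022,.062),(-.028,-.022,.062),(-.028,.022,.062)],pl,(0,0,255))
draw(X[:4],p,(0,255,0))
draw([(.092,.073,.073),(.092,-.073,.073),(-.092,-.073,.073),(-.092,.073,.073)],p,(0,255,0))
draw([(.062+.007*np.cos(t),.007*np.sin(t),.053) for t in np.arange(0,6.3,.4)],p,(0,255,0))
cv2.imwrite("pics/side_ov.png",o)
E
```

```text
encl [ 0.6247 -0.1921  0.0126] 
 [[-0.2815 -0.0454]
 [ 0.0142 -0.0455]
 [-0.0129  0.0915]
 [-0.0139  0.0215]
 [ 0.2984 -0.0269]]
stud,shortlip,deeplip,ledges [[579.41   123.3385]
 [441.9112  67.0894]
 [721.5998  57.4447]
 [457.9678 396.3377]
 [740.7077 386.2635]
 [457.0043 381.2303]
 [721.3978 371.8237]
 [446.2508 160.6895]
 [708.732  151.5527]]
col330 rows 140-222 [130, 131, 136, 136, 122, 113, 114, 114, 114, 102, 86, 81, 91, 92, 86, 136, 140, 136, 134, 124, 116, 125, 138, 140, 142, 105, 68, 71, 81, 79, 113, 118, 117, 116, 114, 114, 117, 114, 116, 114, 113, 113, 115, 115, 114, 114, 114, 113, 114, 113, 113, 113, 113, 112, 112, 113, 113, 114, 112, 114, 114, 105, 127, 138, 126, 115, 114, 113, 114, 113, 111, 112, 112, 114, 112, 117, 73, 67, 85, 85, 86, 88]
```

View pics/side_ov.png

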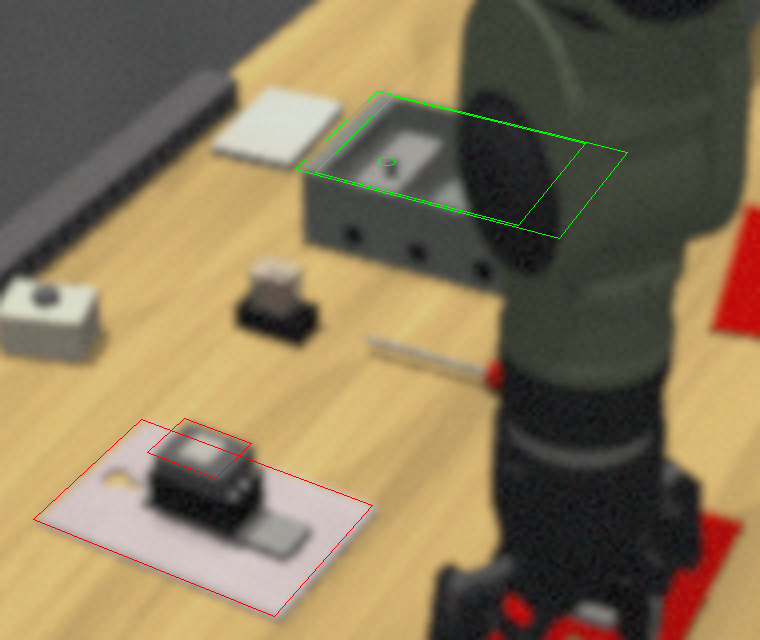

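Both fits agree with both views: the plate is at (0.617, 0.226, yaw -0.044) and the enclosure at (0.625, -0.192, yaw 0.013). I'm moving above the plate.

>>> drive_tool:
  targets:
    - {"tx":-4,"ty":-0.6,"spin":-0.1,"hand":0}
    - {"tx":-8,"ty":-1.3,"spin":-0.2}
    - {"tx":-12,"ty":-1.9,"spin":-0.3}
    - {"tx":-16,"ty":-2.6,"spin":-0.4}
    - {"tx":-20,"ty":-3.2,"spin":-0.42}

```text
invalid input
```

```bash
cat > go.py <<'E'
import sys,numpy as np
from workcell import ctrl
from scipy.spatial.transform import Rotation as R
np.set_printoptions(precision=4,suppress=True)
s=ctrl.read_state();q=s["tcp_rot"];r=R.from_quat([q[1],q[2],q[3],q[0]]).as_matrix()
yaw=np.arctan2(r[1,1],r[0,1])
print("t",s["t"],"pos",s["eef_pos"],"yaw_y",yaw,"zaxis",r[:,2],"F",s["force"],"w",s["width"],"ff",s["finger_force"])
if len(sys.argv)>3:
    g=np.array(list(map(float,sys.argv[1:4])));print("shift cm",r.T@(g-s["eef_pos"])*100)
    if len(sys.argv)>4: print("spin",-(float(sys.argv[4])-yaw))
E
python3 go.py .6168 .2263 .15 1.5265
```

```text
t 0.1 pos [0.2447 0.4919 0.2306] yaw_y 1.1089964454093062 zaxis [-0.0009 -0.0013 -1.    ] F [-0.1336  0.0478  0.14  ] w 0.08539715722571016 ff 0.0
shift cm [-45.1469  -7.1913   8.0573]
spin -0.41750355459069377
```

All fields may be required.

>>> drive_tool:
  targets:
    - {"tx":-4,"ty":-0.6,"tz":0,"spin":-0.1,"hand":0}
    - {"tx":-8,"ty":-1.3,"tz":0,"spin":-0.2,"hand":0}
    - {"tx":-12,"ty":-1.9,"tz":0,"spin":-0.3,"hand":0}
    - {"tx":-16,"ty":-2.6,"tz":0,"spin":-0.4,"hand":0}
    - {"tx":-20,"ty":-3.2,"tz":0,"spin":-0.42,"hand":0}

```text
t: 0.52
eef_pos: [0.4107, 0.3732, 0.231]
tcp_rot: [-0.0, 0.019, 1.0, -0.0]
force: [0.0, 0.7, -0.2]
width: 0.0853
finger_force: 0.0
```

```bash
python3 go.py .6168 .2263 .15 1.5265
```

```text
t 0.5167 pos [0.4107 0.3732 0.231 ] yaw_y 1.5331919028403311 zaxis [-0.0006 -0.0004 -1.    ] F [ 0.0141  0.6961 -0.1693] w 0.0853181366279844 ff 0.0
shift cm [-21.1512 -13.9025   8.0901]
spin 0.006691902840331165
```

>>> drive_tool:
  targets:
    - {"tx":-4.3,"ty":-2.8,"tz":0,"spin":0,"hand":0}
    - {"tx":-8.6,"ty":-5.6,"tz":0,"spin":0,"hand":0}
    - {"tx":-13,"ty":-8.4,"tz":2,"spin":0,"hand":0}
    - {"tx":-17,"ty":-11.2,"tz":4,"spin":0,"hand":0}
    - {"tx":-21,"ty":-13.8,"tz":6,"spin":0,"hand":0}

```text
t: 0.93
eef_pos: [0.5752, 0.2557, 0.1904]
tcp_rot: [0.0, 0.021, 1.0, 0.0]
force: [0.6, 1.4, -0.2]
width: 0.085
finger_force: 0.0
```

```bash
python3 go.py .6168 .2263 .1 1.5265
```

```text
t 0.9333 pos [0.5752 0.2557 0.1904] yaw_y 1.5285448406204227 zaxis [ 0.0006  0.0003 -1.    ] F [ 0.6157  1.4    -0.1538] w 0.08503047343138462 ff 0.0
shift cm [-4.2758 -2.7647  9.0456]
spin 0.002044840620422761
```

>>> drive_tool:
  targets:
    - {"tx":-2.2,"ty":-1.4,"tz":3,"spin":0,"hand":0}
    - {"tx":-4.3,"ty":-2.8,"tz":6,"spin":0,"hand":0}
    - {"tx":-4.3,"ty":-2.8,"tz":9,"spin":0,"hand":0}
    - {"tx":-4.3,"ty":-2.8,"tz":9,"spin":0,"hand":0}
    - {"tx":-4.3,"ty":-2.8,"tz":9,"spin":0,"hand":0}

```text
t: 1.35
eef_pos: [0.6132, 0.2268, 0.0987]
tcp_rot: [-0.003, 0.021, 1.0, -0.001]
force: [-0.4, -0.4, 0.8]
width: 0.0858
finger_force: 0.0
```

```bash
python3 go.py .6168 .2263 .027 1.5265
```

```text
t 1.35 pos [0.6132 0.2268 0.0987] yaw_y 1.5285941536405248 zaxis [-0.0058 -0.0012 -1.    ] F [-0.3901 -0.4027  0.8395] w 0.08577451189361147 ff 0.0
shift cm [-0.4056 -0.0212  7.1642]
spin 0.0020941536405247874
```

>>> drive_tool:
  targets:
    - {"tx":-0.3,"ty":0,"tz":2.5,"spin":0,"hand":0}
    - {"tx":-0.3,"ty":0,"tz":5,"spin":0,"hand":0}
    - {"tx":-0.3,"ty":0,"tz":7.1,"spin":0,"hand":0}
    - {"tx":-0.3,"ty":0,"tz":7.1,"spin":0,"hand":0}
    - {"tx":-0.3,"ty":0,"tz":7.1,"spin":0,"hand":0}

```text
t: 1.77
eef_pos: [0.618, 0.2282, 0.0312]
tcp_rot: [0.0, 0.02, 1.0, 0.0]
force: [0.2, 0.8, 1.4]
width: 0.0853
finger_force: 0.0
```

```bash
python3 go.py .6168 .2263 .027 1.5265
```

```text
t 1.7667 pos [0.618  0.2282 0.0312] yaw_y 1.5303688600823704 zaxis [ 0.      0.0001 -1.    ] F [0.2301 0.7506 1.4423] w 0.08531485746987168 ff 0.0
shift cm [ 0.1152 -0.1997  0.4181]
spin 0.003868860082370418
```

>>> drive_tool:
  targets:
    - {"tx":0.1,"ty":-0.2,"tz":0.2,"spin":0,"hand":0}
    - {"tx":0.1,"ty":-0.2,"tz":0.2,"spin":0,"hand":1}
    - {"tx":0.1,"ty":-0.2,"tz":0.2,"spin":0,"hand":1}
    - {"tx":0.1,"ty":-0.2,"tz":0.2,"spin":0,"hand":1}
    - {"tx":0.1,"ty":-0.2,"tz":0.2,"spin":0,"hand":1}
  squeeze: 40

```text
t: 2.18
eef_pos: [0.6181, 0.2259, 0.0292]
tcp_rot: [0.001, 0.021, 1.0, 0.001]
force: [1.4, 1.6, 7.3]
width: 0.0432
finger_force: 43.6
```

>>> drive_tool:
  targets:
    - {"tx":0,"ty":0,"tz":0,"spin":0,"hand":1}
    - {"tx":0,"ty":0,"tz":0,"spin":0,"hand":1}
    - {"tx":0,"ty":0,"tz":0,"spin":0,"hand":1}

```text
t: 2.43
eef_pos: [0.6181, 0.226, 0.0292]
tcp_rot: [0.001, 0.021, 1.0, 0.001]
force: [-1.5, 1.7, 5.1]
width: 0.0432
finger_force: 43.5
```

```bash
python3 go.py .6168 .2263 .027 1.5265
```

```text
t 2.4333 pos [0.6181 0.226  0.0292] yaw_y 1.5291482097724163 zaxis [ 0.002   0.0012 -1.    ] F [-1.4846  1.7289  5.0932] w 0.04320127065038576 ff 43.50560300052166
shift cm [0.1335 0.0284 0.2196]
spin 0.00264820977241631
```

>>> drive_tool:
  targets:
    - {"tx":0,"ty":0,"tz":-2,"spin":0,"hand":1}
    - {"tx":0,"ty":0,"tz":-5,"spin":0,"hand":1}
    - {"tx":0,"ty":0,"tz":-8,"spin":0,"hand":1}
    - {"tx":0,"ty":0,"tz":-11,"spin":0,"hand":1}
    - {"tx":0,"ty":0,"tz":-14,"spin":0,"hand":1}

```text
t: 2.85
eef_pos: [0.616, 0.2249, 0.1678]
tcp_rot: [-0.001, 0.021, 1.0, -0.001]
force: [0.2, -1.0, -5.4]
width: 0.0434
finger_force: 42.6
```

>>> drive_tool:
  targets:
    - {"tx":0,"ty":-2,"tz":0,"spin":0,"hand":1}
    - {"tx":-0.5,"ty":-5,"tz":0,"spin":-0.02,"hand":1}
    - {"tx":-0.5,"ty":-8,"tz":0,"spin":-0.03,"hand":1}
    - {"tx":-0.5,"ty":-11,"tz":0,"spin":-0.05,"hand":1}
    - {"tx":-1,"ty":-14,"tz":0,"spin":-0.055,"hand":1}

```text
t: 3.27
eef_pos: [0.6193, 0.0839, 0.1665]
tcp_rot: [-0.002, -0.007, 1.0, -0.0]
force: [0.0, -0.0, -5.4]
width: 0.0433
finger_force: 42.7
```

```bash
python3 go.py .640 -.192 .15 1.583;  python3 - <<'E'
from workcell import ctrl
import cv2
c=ctrl.camera("side")["image"]; cv2.imwrite("pics/side2.png",c)
E
```

```text
t 3.2667 pos [0.6193 0.0839 0.1665] yaw_y 1.5853759349318128 zaxis [-0.0038 -0.0003 -1.    ] F [ 0.0232 -0.0467 -5.4057] w 0.04330569769084054 ff 42.669444903731346
shift cm [ -1.6767 -27.6141   1.6551]
spin 0.002375934931812873
```

View pics/side2.png

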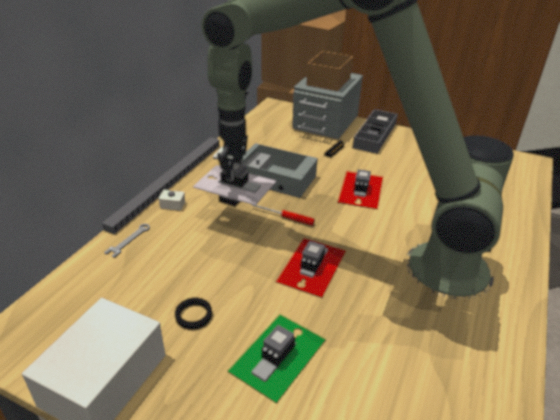

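The plate is held flat in the grip at about (235,185), with the enclosure clear at (283,165). I'm carrying it over.

>>> drive_tool:
  targets:
    - {"tx":-0.3,"ty":-4,"tz":0,"spin":0,"hand":1}
    - {"tx":-0.6,"ty":-8,"tz":0,"spin":0,"hand":1}
    - {"tx":-0.9,"ty":-12,"tz":0,"spin":0,"hand":1}
    - {"tx":-1.2,"ty":-16,"tz":0,"spin":0,"hand":1}
    - {"tx":-1.4,"ty":-20,"tz":0,"spin":0,"hand":1}

```text
t: 3.73
eef_pos: [0.6372, -0.1163, 0.1667]
tcp_rot: [-0.001, -0.007, 1.0, 0.0]
force: [0.8, -0.0, -4.7]
width: 0.0433
finger_force: 43.8
```

>>> drive_tool:
  targets:
    - {"tx":-0.2,"ty":-3,"tz":0,"spin":0,"hand":1}
    - {"tx":-0.3,"ty":-5.5,"tz":0,"spin":0,"hand":1}
    - {"tx":-0.3,"ty":-7.6,"tz":0,"spin":0,"hand":1}
    - {"tx":-0.3,"ty":-7.6,"tz":0,"spin":0,"hand":1}
    - {"tx":-0.3,"ty":-7.6,"tz":0,"spin":0,"hand":1}

```text
t: 4.15
eef_pos: [0.641, -0.1918, 0.1663]
tcp_rot: [-0.001, -0.005, 1.0, 0.001]
force: [0.3, 0.8, -5.4]
width: 0.0433
finger_force: 44.0
```

```bash
python3 go.py .640 -.192 .12 1.583;  python3 - <<'E'
from workcell import ctrl
import cv2
for n,a in (("side",(110,110,190,150)),("top",(290,125,60,110))):
    c=ctrl.camera(n)["image"]; cv2.imwrite(f"pics/{n}3.png",c)
E
python3 - <<'E'
import cv2,numpy as np
s=cv2.resize(cv2.imread("pics/side3.png")[110:220,180:350],None,fx=4.4,fy=4.4,interpolation=2)
cv2.imwrite("pics/s3c.png",s);print(s.shape)
E
```

```text
t 4.15 pos [ 0.641  -0.1918  0.1663] yaw_y 1.5813626612226224 zaxis [-0.0023  0.0011 -1.    ] F [ 0.2984  0.844  -5.4286] w 0.043254301628574146 ff 44.0397047996521
shift cm [ 0.093  -0.0237  4.6332]
spin -0.001637338777377595
(484, 748, 3)
```

View pics/s3c.png

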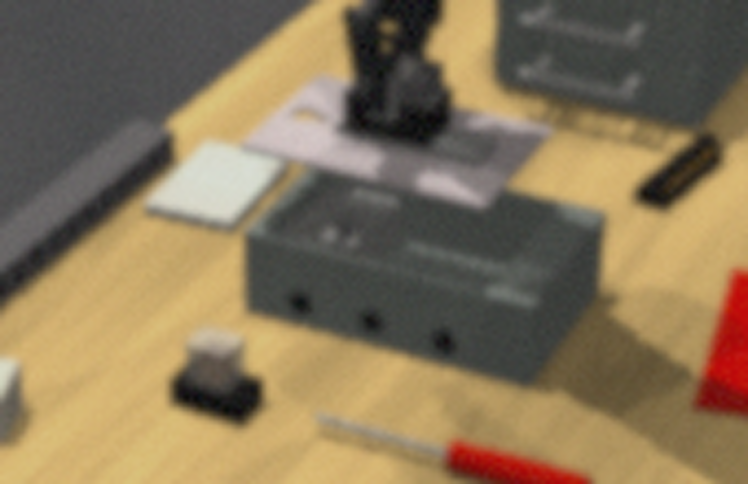

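The plate is above the enclosure. Its visible corners in the crop are (243,145), (318,77), (553,130) and (490,207), and the deep lip is at about (560,210). I'm fitting its pose in the air.

```bash
python3 - <<'E'
from h import *
from scipy.spatial.transform import Rotation as R
uv=(np.array([(318,76),(243,145),(490,207),(553,130)])+.5)/4.4-.5+[180,110]
uv=np.array([uv[1],uv[0],uv[3],uv[2]])
M=np.array([(.1,.065,.004),(.1,-.065,.004),(-.1,-.065,.004),(-.1,.065,.004)])
f=lambda p:np.r_[(proj("side",R.from_euler("zyx",[p[3],p[4],p[5]]).apply(M)+p[:3])-uv).ravel()/.3,(p[2]-.137)/.002,p[5]/.01]
r=least_squares(f,[.64,-.19,.137,.01,0,0]);print(r.x,r.fun)
E
```

```text
[ 0.6371 -0.1944  0.1355  0.0324 -0.0104  0.0056] [-1.0282  0.4523 -0.153  -0.6586  1.0845  0.0263  0.114  -0.1506 -0.7453
  0.5643]
```

>>> drive_tool:
  targets:
    - {"tx":0,"ty":0,"tz":2,"spin":0,"hand":1}
    - {"tx":0,"ty":0,"tz":4,"spin":0,"hand":1}
    - {"tx":0,"ty":0,"tz":5.7,"spin":0,"hand":1}
    - {"tx":0,"ty":0,"tz":5.7,"spin":0,"hand":1}
    - {"tx":0,"ty":0,"tz":5.7,"spin":0,"hand":1}

```text
t: 4.67
eef_pos: [0.641, -0.189, 0.1097]
tcp_rot: [-0.002, -0.007, 1.0, 0.001]
force: [0.6, -0.0, -4.7]
width: 0.0431
finger_force: 43.9
```

>>> drive_tool:
  targets:
    - {"tx":0,"ty":0,"tz":0.4,"spin":0,"hand":1}
    - {"tx":0,"ty":0,"tz":0.8,"spin":0,"hand":1}
    - {"tx":0,"ty":0,"tz":1.1,"spin":0,"hand":1}
    - {"tx":0,"ty":0,"tz":1.3,"spin":0,"hand":1}
    - {"tx":0,"ty":0,"tz":1.4,"spin":0,"hand":1}

```text
t: 5.08
eef_pos: [0.6415, -0.1911, 0.0985]
tcp_rot: [-0.0, -0.006, 1.0, -0.001]
force: [-7.7, 1.5, 7.4]
width: 0.0437
finger_force: 45.7
```

```bash
python3 go.py .640 -.192 .089 1.583
```

```text
t 5.0833 pos [ 0.6415 -0.1911  0.0985] yaw_y 1.5836332991608855 zaxis [-0.0002 -0.0011 -1.    ] F [-7.7209  1.4813  7.3676] w 0.043715433017806886 ff 45.65757170319557
shift cm [ 0.1557 -0.0869  0.9465]
spin 0.0006332991608855032
```

>>> drive_tool:
  targets:
    - {"tx":0.1,"ty":0,"tz":0.2,"spin":0,"hand":1}
    - {"tx":0.2,"ty":0,"tz":0.4,"spin":0,"hand":1}
    - {"tx":0.3,"ty":0,"tz":0.6,"spin":0,"hand":1}
    - {"tx":0.4,"ty":0,"tz":0.8,"spin":0,"hand":1}
    - {"tx":0.4,"ty":0,"tz":0.8,"spin":0,"hand":1}

```text
t: 5.5
eef_pos: [0.6377, -0.1912, 0.0904]
tcp_rot: [0.0, -0.006, 1.0, -0.001]
force: [-5.4, 0.5, 3.4]
width: 0.0432
finger_force: 46.0
```

```bash
python3 go.py .640 -.192 .089 1.583;  python3 - <<'E'
from workcell import ctrl
import cv2
c=ctrl.camera("side")["image"];cv2.imwrite("pics/side4.png",c)
cv2.imwrite("pics/s4c.png",cv2.resize(c[110:220,200:350],None,fx=5,fy=5,interpolation=2))
E
```

```text
t 5.5 pos [ 0.6377 -0.1912  0.0904] yaw_y 1.5835215380182424 zaxis [ 0.0005 -0.001  -1.    ] F [-5.3999  0.5246  3.3852] w 0.04317474684297021 ff 46.031120382249355
shift cm [-0.2274 -0.0785  0.1417]
spin 0.0005215380182423957
```

View pics/s4c.png

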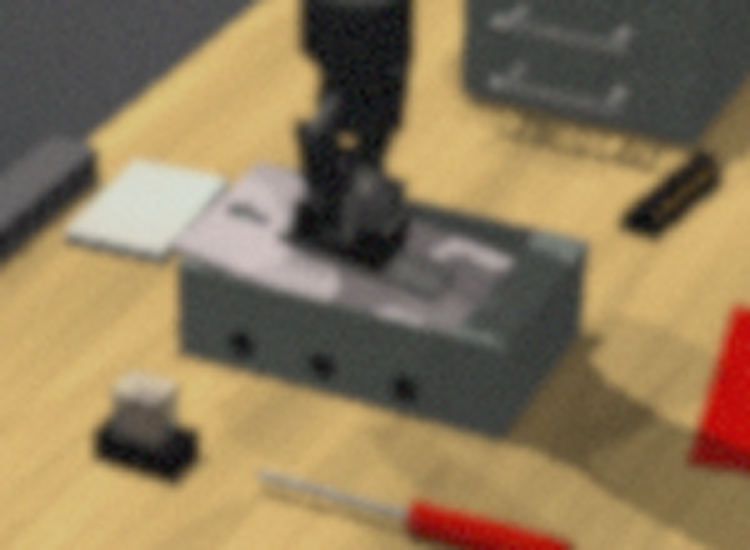

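The plate has tilted: the keyhole end rests on the short lip (crop corners (180,245) and (268,165)), and the other end is below the rim at about (515,260). I'm fitting the tilt.

```bash
python3 - <<'E'
from h import *
from scipy.spatial.transform import Rotation as R
uv=(np.array([(180,245),(268,165),(515,260)])+.5)/5-.5+[200,110]
M=np.array([(.1,.065,.004),(.1,-.065,.004),(-.1,-.065,.004)])
f=lambda p:np.r_[(proj("side",R.from_euler("zy",[p[4],p[3]]).apply(M)+p[:3])-uv).ravel()/.3,(p[4]-.015)/.02,(p[1]+.192)/.002]
r=least_squares(f,[.64,-.19,.06,-.1,0.01]);print(r.x,r.fun)
p=r.x;c=R.from_euler("zy",[p[4],p[3]]).apply([(-.1,0,0),(.1,0,0)])+p[:3];print("ends",c)
e=tf(0,0,-.0126,c-[.6247,-.1921,0]);print("in encl",e)
E
```

```text
[ 0.6391 -0.1948  0.0604 -0.1335  0.0034] [-2.5473  0.5816 -1.7241 -1.1188  3.9792  0.8545 -0.5789 -1.382 ]
ends [[ 0.54   -0.1951  0.0471]
 [ 0.7382 -0.1944  0.0737]]
in encl [[-0.0848 -0.0019  0.0471]
 [ 0.1134 -0.0038  0.0737]]
```

>>> drive_tool:
  targets:
    - {"tx":0.5,"ty":0,"tz":-0.3,"spin":0,"hand":1}
    - {"tx":1.3,"ty":0,"tz":-0.3,"spin":0,"hand":1}
    - {"tx":2.1,"ty":0,"tz":-0.3,"spin":0,"hand":1}
    - {"tx":2.9,"ty":0,"tz":-0.3,"spin":0,"hand":1}
    - {"tx":3.3,"ty":0,"tz":-0.3,"spin":0,"hand":1}

```text
t: 5.97
eef_pos: [0.6031, -0.1909, 0.0914]
tcp_rot: [-0.001, -0.006, 1.0, 0.0]
force: [-0.3, -0.5, -4.4]
width: 0.0434
finger_force: 44.9
```

```bash
python3 go.py .604 -.192 .069 1.583;  python3 - <<'E'
from workcell import ctrl
import cv2,numpy as np
c=ctrl.camera("side")["image"];cv2.imwrite("pics/side5.png",c)
t=ctrl.camera("top")["image"];cv2.imwrite("pics/top5.png",t)
a=cv2.resize(c[120:205,225:330],None,fx=4,fy=4,interpolation=2);b=cv2.resize(t[135:222,295:360],None,fx=5,fy=5,interpolation=2)
h=max(a.shape[0],b.shape[0]);P=lambda x:cv2.copyMakeBorder(x,0,h-x.shape[0],0,0,0)
cv2.imwrite("pics/c5.png",np.hstack([P(a),P(b)]))
E
```

```text
t 5.9667 pos [ 0.6031 -0.1909  0.0914] yaw_y 1.583591886492585 zaxis [-0.0018  0.0006 -1.    ] F [-0.2636 -0.4551 -4.4429] w 0.04335332828649273 ff 44.89762879908085
shift cm [-0.097  -0.1083  2.2367]
spin 0.0005918864925851253
```

View pics/c5.png

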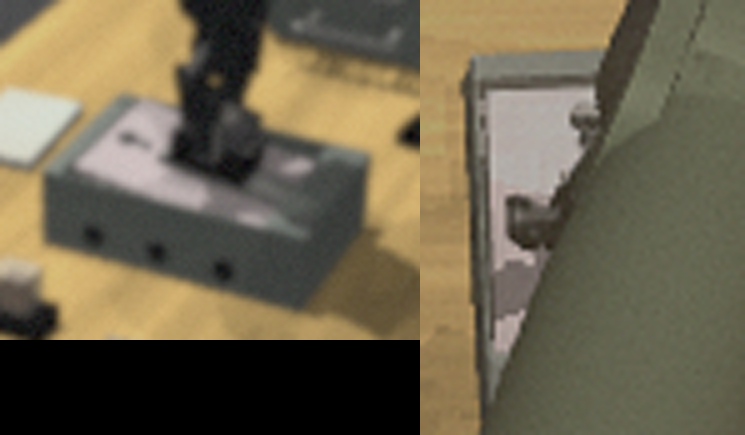

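The end without the keyhole is under the deep lip and the keyhole end is inside the opening. In the top crop the plate's left edge is at (488,150) and the keyhole at about (584,112). I'm checking the sideways offset.

```bash
python3 - <<'E'
from h import *
t=cv2.imread("pics/top5.png").astype(float).mean(2)
for r in (158,162,166,170): print(r,t[r,302:314].astype(int).tolist(), t[r,340:350].astype(int).tolist())
v=lambda a,b:((a-420+.5)/5-.5+295,(b+.5)/5-.5+135)
for n,px,z in(("left edge",v(488,150),.068),("left top",v(488,92),.077),("keyhole",v(584,112),.077)):
    w=unproj("top",px,z); print(n,px,w,tf(0,0,-.0126,w-[.6247,-.1921,0]))
for P in [(.05,.073,.073),(0,.073,.073),(.05,.076,.073)]: print(proj("top",tf(.6247,-.1921,.0126,P)))
E
```

```text
158 [136, 137, 65, 69, 125, 86, 132, 172, 170, 170, 169, 169] [103, 106, 102, 87, 85, 90, 90, 88, 88, 93]
162 [133, 136, 55, 70, 112, 132, 109, 176, 172, 172, 170, 170] [85, 86, 86, 89, 89, 92, 92, 89, 89, 90]
166 [138, 141, 75, 64, 96, 98, 99, 181, 174, 173, 175, 175] [86, 90, 87, 89, 92, 91, 89, 91, 93, 88]
170 [132, 134, 110, 62, 94, 93, 78, 179, 173, 174, 174, 173] [91, 89, 91, 88, 90, 92, 92, 91, 95, 96]
left edge (308.2, 164.6) [[ 0.6696 -0.125   0.068 ]] [[0.0458 0.0666 0.068 ]]
left top (308.2, 153.0) [[ 0.7068 -0.1254  0.077 ]] [[0.0829 0.0657 0.077 ]]
keyhole (327.4, 157.0) [[ 0.6917 -0.1887  0.077 ]] [[0.067  0.0026 0.077 ]]
[[306.3421 163.1014]]
[[307.0218 177.9685]]
[[305.441  163.1348]]
```

>>> drive_tool:
  targets:
    - {"tx":-0.3,"ty":0,"tz":0.4,"spin":0,"hand":1}
    - {"tx":-0.55,"ty":-0.05,"tz":0.8,"spin":0,"hand":1}
    - {"tx":-0.55,"ty":-0.05,"tz":1.1,"spin":0,"hand":1}
    - {"tx":-0.55,"ty":-0.05,"tz":1.4,"spin":0,"hand":1}
    - {"tx":-0.55,"ty":-0.05,"tz":1.6,"spin":0,"hand":1}

```text
t: 6.48
eef_pos: [0.6144, -0.1921, 0.0775]
tcp_rot: [0.004, -0.007, 1.0, -0.001]
force: [6.6, 1.7, 5.1]
width: 0.0433
finger_force: 46.0
```

```bash
python3 go.py .6087 -.192 .069 1.583
```

```text
t 6.4833 pos [ 0.6144 -0.1921  0.0775] yaw_y 1.5846002638859766 zaxis [ 0.0072 -0.0011 -1.    ] F [6.6339 1.7184 5.1326] w 0.04332309667032365 ff 46.03255972266197
shift cm [0.5748 0.0175 0.8474]
spin 0.0016002638859766716
```

>>> drive_tool:
  targets:
    - {"tx":0,"ty":0,"tz":0,"spin":0,"hand":1}
    - {"tx":0,"ty":0,"tz":0,"spin":0,"hand":1}

```text
t: 6.65
eef_pos: [0.6137, -0.1922, 0.0774]
tcp_rot: [0.003, -0.007, 1.0, -0.001]
force: [4.5, -0.5, 2.5]
width: 0.0437
finger_force: 45.7
```

```bash
python3 go.py .6087 -.192 .069 1.583
```

```text
t 6.65 pos [ 0.6137 -0.1922  0.0774] yaw_y 1.584554420577019 zaxis [ 0.0059 -0.0014 -1.    ] F [ 4.4911 -0.5253  2.465 ] w 0.04365668992948968 ff 45.709505416452885
shift cm [0.506  0.0266 0.8387]
spin 0.0015544205770190445
```

>>> drive_tool:
  targets:
    - {"tx":0.3,"ty":0,"tz":0,"spin":0,"hand":1}
    - {"tx":0.5,"ty":0,"tz":0.1,"spin":0,"hand":1}
    - {"tx":0.5,"ty":0,"tz":0.2,"spin":0,"hand":1}
    - {"tx":0.5,"ty":0,"tz":0.2,"spin":0,"hand":1}

```text
t: 6.98
eef_pos: [0.608, -0.1925, 0.0754]
tcp_rot: [0.003, -0.007, 1.0, -0.001]
force: [5.5, -0.3, 4.6]
width: 0.0434
finger_force: 46.0
```

```bash
python3 go.py .6087 -.192 .069 1.583;  python3 - <<'E'
from workcell import ctrl
import cv2,numpy as np
c=ctrl.camera("side")["image"];cv2.imwrite("pics/side6.png",c)
t=ctrl.camera("top")["image"];cv2.imwrite("pics/top6.png",t)
a=cv2.resize(c[125:200,230:325],None,fx=6,fy=6,interpolation=2)
b=cv2.resize(t[135:210,298:330],None,fx=6,fy=6,interpolation=2)
cv2.imwrite("pics/c6.png",np.hstack([a,b]))
E
```

```text
t 6.9833 pos [ 0.608  -0.1925  0.0754] yaw_y 1.5840263648404553 zaxis [ 0.0051 -0.0018 -1.    ] F [ 5.4535 -0.3122  4.5731] w 0.04338382079916006 ff 45.983591973781586
shift cm [-0.063   0.0497  0.6397]
spin 0.0010263648404553738
```

View pics/c6.png

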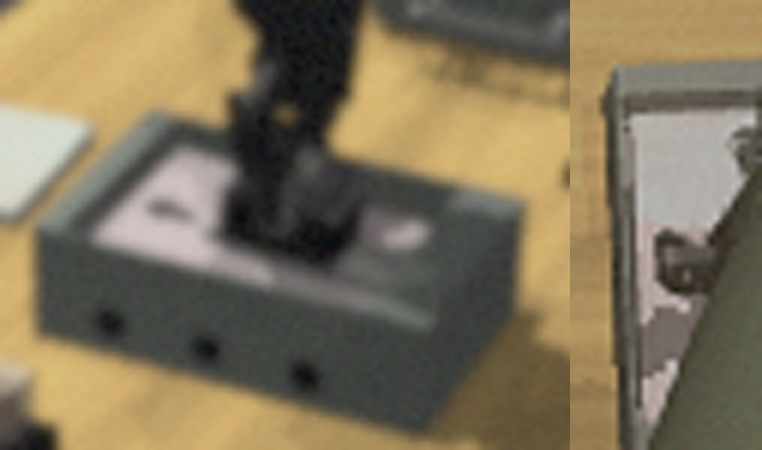

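The plate is nearly flat. The keyhole end is inside the short lip, with its end edge at crop (680,112), and the keyhole is at (170,208) in the side view. I'll work out its lengthwise position from the pixels.

```bash
python3 - <<'E'
from h import *
t=cv2.imread("pics/top6.png").astype(float).mean(2)
for c in (312,315,318): print(c,t[148:158,c].astype(int).tolist())
print("row165",t[165,302:312].astype(int).tolist())
E_=(.6247,-.1921,.0126)
print("predicted end row for plate-x", [(x,proj("top",tf(*E_,[(x+.1,.04,.057)]))[0].round(2)) for x in(-.024,-.02,-.016)])
print("left edge col y=65,66,67",[proj("top",tf(*E_,[(.04,y,.05)]))[0].round(2) for y in(.063,.065,.067)])
s=cv2.imread("pics/side6.png").astype(float).mean(2)
print("side keyhole",(170/6+230-.5,208/6+125-.5),[(x,proj("side",tf(*E_,[(x+.08,0,.056)]))[0].round(1)) for x in(-.024,-.02,-.016)])
print("stud proj side", proj("side",tf(*E_,[(.062,0,.053)])))
g=s[152:166,250:268].astype(int); print(g)
E
```

```text
312 [124, 128, 98, 90, 85, 109, 171, 173, 176, 174]
315 [125, 125, 103, 89, 86, 111, 169, 174, 174, 176]
318 [125, 128, 92, 86, 86, 129, 170, 171, 175, 174]
row165 [141, 144, 62, 61, 110, 129, 113, 176, 175, 173]
predicted end row for plate-x [(-0.024, array([315.37, 156.14])), (-0.02, array([315.31, 154.97])), (-0.016, array([315.26, 153.81]))]
left edge col y=65,66,67 [array([308.85, 167.35]), array([308.26, 167.37]), array([307.67, 167.39])]
side keyhole (257.8333333333333, 159.16666666666666) [(-0.024, array([258.3, 160. ])), (-0.02, array([257.2, 159.7])), (-0.016, array([256.2, 159.5]))]
stud proj side [[256.7186 160.3479]]
[[119 100  80  69  69  91 117 145 165 176 175 172 174 167 162 161 149 134]
 [ 96  79  69  70  86 116 149 174 185 185 184 183 178 176 172 174 168 155]
 [ 76  65  73  88 116 150 176 190 192 192 194 190 181 177 176 172 168 155]
 [ 69  73  90 118 150 176 191 194 196 195 196 193 187 179 175 172 159 139]
 [ 71  87 118 148 172 185 190 194 192 193 198 196 192 183 176 166 145 117]
 [ 90 118 149 170 183 179 178 178 182 187 192 196 190 184 176 163 138  98]
 [118 148 171 180 172 157 146 146 154 169 182 190 190 184 177 162 132  88]
 [148 175 185 185 160 135 120 116 124 142 162 177 184 185 180 160 125  78]
 [174 188 193 190 169 146 130 126 127 131 138 155 174 186 181 163 121  74]
 [188 195 196 195 189 176 162 160 159 152 148 156 169 181 180 158 119  68]
 [193 198 200 198 194 194 189 190 188 182 176 176 181 179 171 147 108  66]
 [195 199 198 196 199 198 200 197 197 193 193 194 189 178 154 128  93  59]
 [188 196 198 198 199 200 198 200 198 199 197 197 194 177 154 124  94  68]
 [173 179 183 188 192 196 198 198 198 197 198 198 196 187 168 146 122  94]]
```

>>> drive_tool:
  targets:
    - {"tx":0,"ty":0,"tz":0.2,"spin":0,"hand":1}
    - {"tx":0,"ty":0,"tz":0.4,"spin":0,"hand":1}
    - {"tx":0,"ty":0,"tz":0.6,"spin":0,"hand":1}
    - {"tx":0,"ty":0,"tz":0.7,"spin":0,"hand":1}
    - {"tx":0,"ty":0,"tz":0.7,"spin":0,"hand":1}

```text
t: 7.5
eef_pos: [0.608, -0.1924, 0.0686]
tcp_rot: [0.002, -0.007, 1.0, -0.001]
force: [5.2, 0.1, 5.0]
width: 0.0434
finger_force: 46.2
```

```bash
python3 go.py .6087 -.192 .069 1.583
```

```text
t 7.5 pos [ 0.608  -0.1924  0.0686] yaw_y 1.584282756573811 zaxis [ 0.0049 -0.0016 -1.    ] F [5.1653 0.0539 5.0055] w 0.043359148731137824 ff 46.21609937399626
shift cm [-0.0709  0.041  -0.0425]
spin 0.0012827565738109392
```

>>> drive_tool:
  targets:
    - {"tx":0,"ty":0,"tz":0.1,"spin":0,"hand":1}
    - {"tx":0,"ty":0,"tz":0.2,"spin":0,"hand":1}
    - {"tx":0,"ty":0,"tz":0.2,"spin":0,"hand":1}

```text
t: 7.75
eef_pos: [0.608, -0.1924, 0.0685]
tcp_rot: [0.003, -0.007, 1.0, -0.001]
force: [0.2, 1.2, 18.2]
width: 0.0431
finger_force: 47.8
```

```bash
python3 go.py .6087 -.192 .069 1.583; python3 - <<'E'
from h import *
from workcell import ctrl
t=ctrl.camera("top")["image"];cv2.imwrite("pics/top7.png",t);t=t.astype(float).mean(2)
for c in (312,315,318): print(c,t[148:160,c].astype(int).tolist())
E_=(.6247,-.1921,.0126)
print([(x,proj("top",tf(*E_,[(x+.1,.04,.044)]))[0].round(2)) for x in(-.024,-.02,-.016)])
E
```

```text
t 7.75 pos [ 0.608  -0.1924  0.0685] yaw_y 1.584288808924879 zaxis [ 0.0055 -0.002  -1.    ] F [ 0.1725  1.1776 18.2486] w 0.04312192173729603 ff 47.788787484169006
shift cm [-0.0698  0.0425 -0.0478]
spin 0.0012888089248790369
312 [122, 126, 103, 90, 88, 97, 97, 156, 174, 174, 175, 175]
315 [126, 126, 100, 90, 87, 99, 92, 149, 172, 172, 172, 175]
318 [124, 123, 92, 87, 89, 98, 91, 165, 174, 169, 176, 178]
[(-0.024, array([314.96, 157.02])), (-0.02, array([314.9 , 155.86])), (-0.016, array([314.85, 154.7 ]))]
```

Both ledges took load at the expected height, and the plate x is about -16 mm, so the plate is seated. I'm easing the downward pressure and sliding towards the stud.

>>> drive_tool:
  targets:
    - {"tx":-0.3,"ty":0,"tz":-0.1,"spin":0,"hand":1}
    - {"tx":-0.6,"ty":0,"tz":-0.1,"spin":0,"hand":1}
    - {"tx":-0.9,"ty":0,"tz":-0.1,"spin":0,"hand":1}
    - {"tx":-1.2,"ty":0,"tz":-0.1,"spin":0,"hand":1}
    - {"tx":-1.5,"ty":0,"tz":-0.1,"spin":0,"hand":1}

```text
t: 8.22
eef_pos: [0.6152, -0.1925, 0.0684]
tcp_rot: [-0.005, -0.006, 1.0, -0.001]
force: [-21.7, 0.6, 28.2]
width: 0.0431
finger_force: 49.0
```

```bash
cat > chk.py <<'E'
from h import *
from workcell import ctrl
t=ctrl.camera("top")["image"];cv2.imwrite("pics/topchk.png",t);t=t.astype(float).mean(2)
for c in (312,315,318): print(c,t[146:160,c].astype(int).tolist())
E_=(.6247,-.1921,.0126)
print([(x,proj("top",tf(*E_,[(x+.1,.04,.044)]))[0].round(2)) for x in(-.016,-.008,-.004,0)])
E
python3 go.py .6267 -.192 .069 1.583; python3 chk.py
```

```text
t 8.2167 pos [ 0.6152 -0.1925  0.0684] yaw_y 1.582318988382852 zaxis [-0.0095 -0.003  -1.    ] F [-21.7387   0.6324  28.1759] w 0.043064606262524105 ff 49.03876148164272
shift cm [-1.1485  0.0339 -0.0688]
spin -0.000681011617148064
312 [123, 126, 125, 127, 99, 91, 85, 106, 112, 169, 173, 175, 175, 175]
315 [124, 126, 126, 125, 100, 91, 87, 106, 107, 172, 176, 175, 172, 173]
318 [121, 123, 125, 129, 89, 89, 88, 105, 108, 167, 177, 173, 173, 175]
[(-0.016, array([314.85, 154.7 ])), (-0.008, array([314.74, 152.39])), (-0.004, array([314.69, 151.24])), (0, array([314.63, 150.08]))]
```

The plate barely moved and the x force rose to -22 N, so it is probably caught at the slot mouth, sideways. I'm looking closely.

```bash
python3 - <<'E'
from h import *
from workcell import ctrl
c=ctrl.camera("side")["image"];cv2.imwrite("pics/side8.png",c)
t=cv2.imread("pics/topchk.png")
a=cv2.resize(c[135:195,235:300],None,fx=8,fy=8,interpolation=2)
b=cv2.resize(t[140:200,302:334],None,fx=8,fy=8,interpolation=2)
cv2.imwrite("pics/c8.png",np.hstack([a,b]))
E_=(.6247,-.1921,.0126)
print("stud head centre crop",(proj("side",tf(*E_,[(.062,0,.053)]))-[235,135]+.5)*8,(proj("top",tf(*E_,[(.062,0,.053)]))-[302,140]+.5)*8+[520,0])
print("keyhole if x=-16,y=0", (proj("side",tf(*E_,[(.064,0,.044),(.064,0.01,.044)]))-[235,135]+.5)*8)
print("left plate edge col if y=0,+2 :",[proj("top",tf(*E_,[(.03,y,.044)]))[0].round(2) for y in(.063,.065,.067)])
tt=t.astype(float).mean(2)
for r in (158,162,166,170,174):print(r,tt[r,302:313].astype(int).tolist())
E
```

```text
stud head centre crop [[177.7485 206.7835]] [[726.0666 164.4467]]
keyhole if x=-16,y=0 [[173.6057 223.7096]
 [163.2028 234.3711]]
left plate edge col if y=0,+2 : [array([308.83, 170.61]), array([308.24, 170.64]), array([307.65, 170.66])]
158 [135, 135, 61, 71, 129, 130, 175, 174, 170, 173, 175]
162 [135, 132, 56, 69, 114, 142, 150, 175, 174, 176, 173]
166 [137, 140, 70, 65, 96, 103, 130, 181, 177, 177, 176]
170 [131, 134, 109, 63, 88, 88, 112, 173, 169, 170, 175]
174 [123, 123, 102, 59, 74, 112, 89, 173, 169, 170, 62]
```

View pics/c8.png

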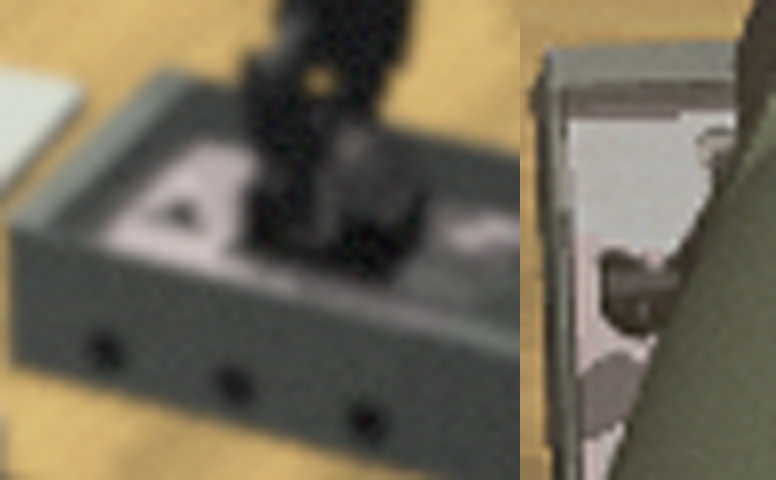

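In the side crop the stud head stands up through the keyhole at about (183,212), so the plate is down. I'm fitting its y and yaw from the left edge (top view) and the end edge.

```bash
python3 - <<'E'
from h import *
t=cv2.cvtColor(cv2.imread("pics/topchk.png"),cv2.COLOR_BGR2GRAY).astype(float)
E_=(.6247,-.1921,.0126)
# sub-pixel left edge: last strong rise to plate brightness
pts=[]
for r in range(156,176):
    row=t[r,303:313]; g=np.diff(row); i=[k for k in range(len(g)) if row[k]<150 and row[k+1]>150]
    if i:
        k=i[-1]; pl=row[k+1]; bg=row[k-1]; 
        pts.append((303+k+(150-row[k])/(row[k+1]-row[k]),r))
pts=np.array(pts);w=unproj("top",pts,.044);e=tf(0,0,-E_[2],w-[E_[0],E_[1],0])
print(np.c_[pts,e*1000].round(1)); k=np.polyfit(e[:,0],e[:,1],1);print("plate left edge y at x=0, yaw",k[::-1])
s=lambda a,b:((a+.5)/8-.5+235,(b+.5)/8-.5+135)
c=unproj("side",[s(103,240),s(228,143),s(183,212)],.044);c[2]=unproj("side",[s(183,212)],.053)
print("side corners/stud in encl mm",tf(0,0,-E_[2],c-[E_[0],E_[1],0])*1000)
E
```

```text
[[307.7 156.   80.4  64.7  44. ]
 [307.5 157.   77.   65.2  44. ]
 [307.4 158.   73.6  65.8  44. ]
 [307.4 159.   70.1  66.   44. ]
 [307.4 160.   66.7  66.2  44. ]
 [307.6 161.   63.2  65.8  44. ]
 [307.9 162.   59.7  64.9  44. ]
 [307.8 164.   52.9  65.6  44. ]
 [307.8 165.   49.4  65.8  44. ]
 [308.4 166.   45.9  63.8  44. ]
 [308.4 167.   42.5  63.8  44. ]
 [308.4 168.   39.   63.9  44. ]
 [308.5 169.   35.6  63.7  44. ]
 [308.6 170.   32.1  63.6  44. ]
 [308.6 171.   28.7  63.7  44. ]
 [308.7 172.   25.3  63.7  44. ]
 [308.7 173.   21.8  63.8  44. ]
 [308.7 174.   18.4  63.9  44. ]
 [308.7 175.   15.   64.1  44. ]]
plate left edge y at x=0, yaw [0.063  0.0354]
side corners/stud in encl mm [[ 84.552   26.0838  44.    ]
 [ 73.3126 -73.4211  44.    ]
 [ 57.6477   3.1918  53.    ]]
```

The y and yaw look right. The bright edge I tracked is probably the lip's shadow on the plate: rows 153-154 brightened, which suggests the plate moved about 7 mm with the TCP. The downward load is causing the friction, so I'll ease it and continue.

>>> drive_tool:
  targets:
    - {"tx":0,"ty":0,"tz":-0.15,"spin":0,"hand":1}
    - {"tx":0,"ty":0,"tz":-0.3,"spin":0,"hand":1}
    - {"tx":0,"ty":0,"tz":-0.3,"spin":0,"hand":1}

```text
t: 8.57
eef_pos: [0.6183, -0.1924, 0.0685]
tcp_rot: [-0.002, -0.006, 1.0, -0.001]
force: [-5.9, -1.9, 4.0]
width: 0.0433
finger_force: 46.2
```

```bash
python3 go.py .6267 -.192 .069 1.583; python3 chk.py
```

```text
t 8.5667 pos [ 0.6183 -0.1924  0.0685] yaw_y 1.582467850305023 zaxis [-0.0043 -0.002  -1.    ] F [-5.9171 -1.9391  3.9522] w 0.043340268790579194 ff 46.20987117290497
shift cm [-0.8371  0.0298 -0.0508]
spin -0.0005321496949770577
312 [124, 125, 124, 123, 99, 87, 93, 114, 114, 173, 176, 174, 175, 173]
315 [124, 124, 125, 124, 99, 91, 86, 110, 108, 173, 175, 175, 172, 175]
318 [122, 126, 125, 127, 90, 88, 93, 107, 106, 172, 176, 173, 173, 175]
[(-0.016, array([314.85, 154.7 ])), (-0.008, array([314.74, 152.39])), (-0.004, array([314.69, 151.24])), (0, array([314.63, 150.08]))]
```

>>> drive_tool:
  targets:
    - {"tx":-0.2,"ty":0,"tz":0,"spin":0,"hand":1}
    - {"tx":-0.4,"ty":0,"tz":0,"spin":0,"hand":1}
    - {"tx":-0.6,"ty":0,"tz":0,"spin":0,"hand":1}
    - {"tx":-0.8,"ty":0,"tz":0,"spin":0,"hand":1}
    - {"tx":-0.8,"ty":0,"tz":0,"spin":0,"hand":1}

```text
t: 9.03
eef_pos: [0.6265, -0.1921, 0.0685]
tcp_rot: [-0.002, -0.006, 1.0, -0.001]
force: [-6.2, -0.4, 4.3]
width: 0.0436
finger_force: 46.3
```

```bash
python3 go.py .6267 -.192 .069 1.583; python3 - <<'E'
import cv2,numpy as np
from workcell import ctrl
t=cv2.cvtColor(ctrl.camera("top")["image"],6).astype(np.float32)
for f in("top7","topchk"):
    a=cv2.cvtColor(cv2.imread(f"pics/{f}.png"),6).astype(np.float32)
    T=a[165:187,311:322]; r=cv2.matchTemplate(t[150:192,307:326],T,cv2.TM_CCOEFF_NORMED); _,v,_,l=cv2.minMaxLoc(r); print(f,"row shift",l[1]+150-165,"col",l[0]+307-311,v, r[max(l[1]-1,0):l[1]+2,l[0]])
E
```

```text
t 9.0333 pos [ 0.6265 -0.1921  0.0685] yaw_y 1.5830573453674055 zaxis [-0.0046 -0.002  -1.    ] F [-6.1796 -0.4286  4.262 ] w 0.04359711664349087 ff 46.27121452242136
shift cm [-0.0185  0.0138 -0.0491]
spin 5.734536740553686e-05
top7 row shift -6 col 0 0.9665824174880981 [0.87895834 0.9665824  0.8806845 ]
topchk row shift -3 col 0 0.9431514739990234 [0.7626295 0.9431515 0.9305682]
```

The plate moves with the gripper and force is still only friction. I'm pushing on to the hard stop.

>>> drive_tool:
  targets:
    - {"tx":-0.15,"ty":0,"tz":0,"spin":0,"hand":1}
    - {"tx":-0.3,"ty":0,"tz":0,"spin":0,"hand":1}
    - {"tx":-0.45,"ty":0,"tz":0,"spin":0,"hand":1}
    - {"tx":-0.45,"ty":0,"tz":0,"spin":0,"hand":1}

```text
t: 9.42
eef_pos: [0.6267, -0.1921, 0.0684]
tcp_rot: [-0.006, -0.006, 1.0, -0.001]
force: [-18.7, -2.3, 12.3]
width: 0.0438
finger_force: 47.4
```

```bash
python3 go.py .6267 -.192 .069 1.583
```

```text
t 9.4167 pos [ 0.6267 -0.1921  0.0684] yaw_y 1.582295006956864 zaxis [-0.0127 -0.002  -0.9999] F [-18.7175  -2.2574  12.264 ] w 0.04382312619037048 ff 47.36008230596781
shift cm [-0.0034  0.0079 -0.0552]
spin -0.0007049930431359819
```

That is the hard stop, exactly at the predicted x. I'm relieving the load, then letting go.

>>> drive_tool:
  targets:
    - {"tx":0.35,"ty":0,"tz":-0.05,"spin":0,"hand":1}
    - {"tx":0.35,"ty":0,"tz":-0.05,"spin":0,"hand":1}
    - {"tx":0.35,"ty":0,"tz":-0.05,"spin":0,"hand":0}
    - {"tx":0.35,"ty":0,"tz":-0.05,"spin":0,"hand":0}
    - {"tx":0.35,"ty":0,"tz":-0.05,"spin":0,"hand":0}

```text
t: 9.83
eef_pos: [0.6302, -0.1912, 0.0693]
tcp_rot: [0.001, -0.007, 1.0, 0.0]
force: [0.8, 1.3, -1.0]
width: 0.0774
finger_force: 0.0
```

>>> drive_tool:
  targets:
    - {"tx":0,"ty":0,"tz":0,"spin":0,"hand":0}
    - {"tx":0,"ty":0,"tz":0,"spin":0,"hand":0}
    - {"tx":0,"ty":0,"tz":-2,"spin":0,"hand":0}
    - {"tx":0,"ty":0,"tz":-5,"spin":0,"hand":0}
    - {"tx":0,"ty":0,"tz":-8,"spin":0,"hand":0}

```text
t: 10.25
eef_pos: [0.6288, -0.1908, 0.149]
tcp_rot: [-0.001, -0.007, 1.0, 0.001]
force: [0.9, -1.4, 0.4]
width: 0.0851
finger_force: 0.0
```

>>> drive_tool:
  targets:
    - {"tx":0,"ty":3,"tz":-4,"spin":0,"hand":0}
    - {"tx":0,"ty":6,"tz":-6,"spin":0,"hand":0}
    - {"tx":0,"ty":10,"tz":-6,"spin":0,"hand":0}
    - {"tx":0,"ty":14,"tz":-6,"spin":0,"hand":0}
    - {"tx":0,"ty":18,"tz":-6,"spin":0,"hand":0}

```text
t: 10.67
eef_pos: [0.6276, -0.0098, 0.2104]
tcp_rot: [0.001, -0.006, 1.0, -0.0]
force: [-0.1, 0.8, -1.0]
width: 0.0852
finger_force: 0.0
```

```bash
python3 go.py; python3 - <<'E'
from h import *
from workcell import ctrl
t=ctrl.camera("top")["image"];cv2.imwrite("pics/topend.png",t);t=t.astype(float).mean(2)
for c in (312,320,340): print(c,t[144:158,c].astype(int).tolist())
for r in (168,190,200): print(r,t[r,302:312].astype(int).tolist(),t[r,344:356].astype(int).tolist())
for f in ("top0",):
  a=cv2.imread("pics/top0.png").astype(float).mean(2)
# contactor pose by template: match contactor from start
  T=a[172:197,194:213].astype(np.float32); r=cv2.matchTemplate(t[150:215,305:352].astype(np.float32),T,cv2.TM_CCOEFF_NORMED); _,v,_,l=cv2.minMaxLoc(r);print(v,"shift",l[0]+305-194,l[1]+150-172)
for P in ("encl x=0",): print(proj("top",tf(.6247,-.1921,.0126,[(0,0,.102)])),proj("top",tf(.6168,.2263,-.0443,[(0,0,.062)])))
E
```

```text
t 10.6667 pos [ 0.6276 -0.0098  0.2104] yaw_y 1.5833981678127556 zaxis [ 0.0023 -0.     -1.    ] F [-0.1032  0.7855 -1.0077] w 0.08524597173449881 ff 0.0
312 [123, 115, 109, 112, 111, 114, 93, 84, 85, 97, 92, 157, 158, 158]
320 [120, 109, 111, 111, 110, 112, 89, 89, 94, 97, 92, 158, 161, 162]
340 [126, 123, 122, 122, 126, 105, 104, 98, 109, 171, 171, 173, 173, 173]
168 [87, 99, 63, 60, 83, 86, 116, 163, 160, 162] [171, 175, 143, 67, 69, 68, 67, 110, 129, 141, 140, 140]
190 [127, 128, 127, 70, 61, 85, 85, 114, 164, 157] [174, 172, 176, 171, 75, 71, 71, 68, 97, 131, 144, 143]
200 [112, 112, 115, 113, 56, 61, 112, 70, 165, 158] [170, 173, 176, 173, 132, 64, 66, 71, 74, 111, 124, 137]
0.6188160181045532 shift 124 -8
[[330.2617 175.5624]] [[203.2966 183.1943]]
```

```bash
python3 - <<'E'
from h import *
E_=(.6247,-.1921,.0126)
for r,L,Rr in ((168,308.1,345.7),(190,309.1,347.5),(200,309.5,348.1)):
    w=unproj("top",[(L,r),(Rr,r)],.044); e=tf(0,0,-E_[2],w-[E_[0],E_[1],0]); print((e*1000).round(1), "mid y",e[:,1].mean()*1000)
# slot/stud and contactor: grey top of contactor centroid (bright label) start vs now
im=cv2.imread("pics/topend.png");g=cv2.cvtColor(im,6)
print(g[170:184,322:340])
E
```

```text
[[ 39.1  65.1  44. ]
 [ 34.3 -62.6  44. ]] mid y 1.216887110578782
[[-36.3  65.1  44. ]
 [-41.2 -64.7  44. ]] mid y 0.18494046665214897
[[-70.3  65.3  44. ]
 [-75.3 -64.9  44. ]] mid y 0.17909171982435912
[[ 50  71  95  99 102 102 101 100 100 101  99  99 101 100 108 164 177 172]
 [ 51  71  94  96  98  98 115 114 113 115 110 113 117 101 111 163 178 173]
 [ 49  61  96  99 112 172 166 167 170 169 168 167 135  99 114 165 175 172]
 [ 49  65  95  96 112 177 176 172 172 171 172 169 119 101 102 133 177 172]
 [ 45  62  97  97 116 174 170 170 169 170 172 171 115 101  99 129 176 169]
 [ 49  57  98  97 117 175 172 169 170 169 172 169 116 100 105 134 174 174]
 [ 45  60  99  93 114 176 173 173 171 168 172 170 111 101 105 131 175 173]
 [ 41  58 101  96  95 177 171 170 172 171 171 174 138  95 101 137 178 171]
 [ 46  58 103  93  88 176 174 177 176 174 175 175 142  98 100 119 177 173]
 [ 46  57 105  97  94 129 131 125 105 111 112 112 111 102 101 125 177 173]
 [ 43  56 102  98  98 102 103 101  99  97  99  97 100 104 101 125 174 173]
 [ 42  56 101  96 100 103 102  99 104 100 103 103 105 102 105 130 178 174]
 [ 43  53 111  96  97 106 101 103 103 105 103 103 103 101 100 130 177 172]
 [ 45  61 109  93 104 115 113 113 111 110 112 121 115 111  93 117 179 173]]
```

The contactor label is centred at about (330.3,175.4), against (330.3,175.6) predicted for fully home. y is within 1 mm, the plate is released and the arm is clear, so I'm handing in.

```bash
python3 -c "
from workcell import ctrl
print(ctrl.job_done())"
```

```text
the job is handed in; nothing more can be done
None
```

The plate is in the enclosure, slid to the hard stop on the stud and released; it measured about 1 mm from fully home, no other bench items were touched, and the job is handed in at about 11 s with no verdict returned.

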